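# Sort the bar bits into their trays

## Task

Tidy up the bar: put the two tea lights in the blue tray, the two bottle stoppers in the black tray and the plain cork in the wooden tray. Stand each one upright on the tray floor in a bay of its own, the way up it is now, and leave the shot glass where it stands.

Things in the scene. Friction and masses are not known exactly. Their poses are not given: they have to be found in the camera images.
- green_candle: tea light with green wax in an open silvery metal cup, 38 mm across, 15 mm high, 12 to 21 g. Origin: centre of the underside, z up. Stands upright loose on the worktop, in the row in front of the trays.
- white_candle: tea light with cream-white wax in an open silvery metal cup, 38 mm across, 15 mm high, 12 to 21 g. Origin: centre of the underside, z up. Stands upright loose on the worktop, in the row in front of the trays.
- black_stopper: bottle stopper standing on its round silvery-white cap (41 mm across, 21 mm high) with its black rubber stem up (20 mm across, from 21 to 56 mm high), 70 to 130 g. Origin: centre of the underside, z up along the stem. Stands upright loose on the worktop, in the row in front of the trays.
- wood_stopper: bottle stopper standing on its round brown wooden cap (34 mm across, 19 mm high) with its cork stem up (20 mm across, from 19 to 46 mm high), 45 to 85 g. Origin: centre of the underside, z up along the stem. Stands upright loose on the worktop, in the row in front of the trays.
- cork: plain wine cork without a cap, standing on end, 24 mm across, 44 mm high, 12 to 21 g. Origin: centre of the underside, z up along the cork. Stands upright loose on the worktop, in the row in front of the trays.
- shot_glass: clear shot glass standing upright among the things, 48 mm across at the rim, 61 mm high. It is not to be moved. Origin: centre of the underside, z up.
- blue_tray: low blue tray for the candles, 100 x 132 x 12 mm (own x, y, z), fixed to the worktop; brass grip loops reach 9 mm past its two long walls. Origin: centre of the underside, z up. Walls 4 mm thick, 12 mm high; floor 4 mm above the worktop. A wall 4 mm thick, 10 mm high, at y = 0 parts it into two bays, 92 (x) by 60 (y) mm, centred at x = 0, y = +32 and -32 mm. The trays stand in a row in any order, turned up to 5 degrees.
- black_tray: low black tray for the stoppers, 100 x 132 x 12 mm (own x, y, z), fixed to the worktop; brass grip loops reach 9 mm past its two long walls. Origin: centre of the underside, z up. Walls 4 mm thick, 12 mm high; floor 4 mm above the worktop. A wall 4 mm thick, 10 mm high, at y = 0 parts it into two bays, 92 (x) by 60 (y) mm, centred at x = 0, y = +32 and -32 mm. The trays stand in a row in any order, turned up to 5 degrees.
- wood_tray: low brown wooden tray for the cork, 100 x 132 x 12 mm (own x, y, z), fixed to the worktop; brass grip loops reach 9 mm past its two long walls. Origin: centre of the underside, z up. Walls 4 mm thick, 12 mm high; floor 4 mm above the worktop. A wall 4 mm thick, 10 mm high, at y = 0 parts it into two bays, 92 (x) by 60 (y) mm, centred at x = 0, y = +32 and -32 mm. The trays stand in a row in any order, turned up to 5 degrees.
Not all that is in view belongs to the job. What is shaped like the cork but purple is not meant.

How it is judged:
At the end, for the whole second after the job is handed in: Tea lights in the blue tray and stoppers in the black tray, one to a bay; cork in a bay of the wooden tray. Each within 36 mm (x) and 20 mm (y) of its bay's centre, under 9 mm above the tray's underside, tilt under 0.2 rad, at rest. Shot glass upright, within 20 mm of its start ((((x of green_candle in the frame of blue_tray between -0.036 and 0.036 m and y of green_candle in the frame of blue_tray between 0.012 and 0.052 m and z of green_candle in the frame of blue_tray below 0.009 m) and (x of white_candle in the frame of blue_tray between -0.036 and 0.036 m and y of white_candle in the frame of blue_tray between -0.052 and -0.012 m and z of white_candle in the frame of blue_tray below 0.009 m)) or ((x of green_candle in the frame of blue_tray between -0.036 and 0.036 m and y of green_candle in the frame of blue_tray between -0.052 and -0.012 m and z of green_candle in the frame of blue_tray below 0.009 m) and (x of white_candle in the frame of blue_tray between -0.036 and 0.036 m and y of white_candle in the frame of blue_tray between 0.012 and 0.052 m and z of white_candle in the frame of blue_tray below 0.009 m))) and (((x of black_stopper in the frame of black_tray between -0.036 and 0.036 m and y of black_stopper in the frame of black_tray between 0.012 and 0.052 m and z of black_stopper in the frame of black_tray below 0.009 m) and (x of wood_stopper in the frame of black_tray between -0.036 and 0.036 m and y of wood_stopper in the frame of black_tray between -0.052 and -0.012 m and z of wood_stopper in the frame of black_tray below 0.009 m)) or ((x of black_stopper in the frame of black_tray between -0.036 and 0.036 m and y of black_stopper in the frame of black_tray between -0.052 and -0.012 m and z of black_stopper in the frame of black_tray below 0.009 m) and (x of wood_stopper in the frame of black_tray between -0.036 and 0.036 m and y of wood_stopper in the frame of black_tray between 0.012 and 0.052 m and z of wood_stopper in the frame of black_tray below 0.009 m))) and ((x of cork in the frame of wood_tray between -0.036 and 0.036 m and y of cork in the frame of wood_tray between 0.012 and 0.052 m and z of cork in the frame of wood_tray below 0.009 m) or (x of cork in the frame of wood_tray between -0.036 and 0.036 m and y of cork in the frame of wood_tray between -0.052 and -0.012 m and z of cork in the frame of wood_tray below 0.009 m)) and angle between each of green_candle, white_candle, black_stopper, wood_stopper, cork, shot_glass's own z axis and vertical below 0.2 rad and linear speed of each of green_candle, white_candle, black_stopper, wood_stopper, cork, shot_glass below 0.02 m/s and distance of shot_glass from where it was at the start of the episode below 0.02 m); the robot touches nothing.
It fails at once if the shot glass is knocked over or pushed more than 30 mm (angle between shot_glass's own z axis and vertical above 0.5 rad or distance of shot_glass from where it was at the start of the episode above 0.03 m).
It also fails if it takes over 104 s, if anything falls off the work surface, if the arm or the gripper's body presses on something with over 40 N, if the wrist force passes 120 N, or if a joint passes its speed limit or range.

## Robot

A 6-joint arm with a two-finger parallel gripper is mounted at the origin on a cart in front of the work surface, level with it; the furniture and walls round the work are solid. World frame = base frame: x ahead of the robot, y to its left, z up, the work surface at z = 0. Lengths are in m, angles in rad, forces in N, time in s.
With the tool pointing down it reaches from about 0.4 to 0.925 m from the base axis. Payload 3.4 kg.
Tool frame: the origin (TCP) lies at the very end of the fingers, on their centre line; the grasp point (between the pads) lies 19 mm behind it (hold_point_z is the distance from the TCP to the grasp point, in m); x points along the fingers, y is the direction in which the jaws open and shut, and the axes are right-handed (so a half turn about x gives the same grasp; the last joint's range is limited). The gripper opens to 85 mm and grips with 20 to 120 N. Pads are 22 mm wide; open, the fingers measure 114 mm over their backs; the gripper's body (76 mm by 85 mm) begins 54 mm behind the grasp point. The pads swing forward as they close: fully open they stand 13 mm farther back than shut.
Start: joints at [-1.409, 0.307, 1.506, -0, 1.328, -0.073], TCP at [0.134, -0.559, 0.231] pointing down, gripper open.
Joint ranges: [-3.12, 3.12], [-1.05, 2.28], [0.14, 2.33], [-1.42, 4.57], [0.1, 2.73], [-2.68, 2.68]. Speed limits (rad/s): [2.57, 2.57, 3.14, 3.14, 3.14, 3.14].

## Interface

Orientations are given as a 3x3 rotation matrix whose columns are the frame's x, y, z axes.
In Python, from workcell import * gives the robot as it stands. The module is installed in compiled form; this text tells all that it offers.
- The arm moves only by the tool apply_moves, never from a script. Its arguments are lists of equal length, an entry for each row: "slide": the shift along the world's x, y, z in mm, a list of three; "rot": the turn, a rotation vector about the world's x, y, z in rad, a list of three. A call has 1 to 8 rows; each row is the pose to reach, as a shift and turn from the pose commanded when the call began; what a row does not reach only later rows make up. A row lasts 1/8 s, in which the tool goes at most 62.5 mm and 10.7 degrees, less where a joint would pass 70% of its speed; a pose out of reach is approached as far as the arm can. A call with a gripper value outside its range is refused whole. "fingers" is the opening, from -1 (shut) to 1 (fully open), set as the call begins (left out, the last holds). The fingers move at their own pace and stop on an object; "force" is the grip in N (left out, the last holds). Time passes only in rows, so rows that repeat a pose let the fingers close. It gives the time, the measured TCP pose, the force and the opening at its end, in the units of the state.
- state(): the state, without advancing time (a new reading comes with each control period).
- snapshot(name): name is "side" or "top"; returns (picture, depth): 400x640x3 uint8, red, green, blue; 400x640 float32, m along the optical axis (not along the pixel's ray), 0 where there is no reading.
- camera_model(name): a dict with "fx", "fy", "cx", "cy" (pixels), "eye" and "attitude" of the camera in the world. Camera axes: x right, y up, looking along -z (the intrinsics and any distortion apply to the point x, -y, -z); pixel columns grow to the right and rows downward; lengths in m; the calibration is good to about 2 mm. A picture is of the moment at which its call begins. camera_model takes no time and is no camera call.
- close_job(): hands the job in, once; it reports no verdict.
The state is a dict: "time_s": time; "q": joint angles; "joint_vel": joint speeds; "tau": joint torques, N m; "eef_pos": TCP position; "tcp_rot": TCP orientation; "force": force on the tool from outside, world axes, zero at the start; "moment": the same for the moment, N m; "gripper_width": finger opening in m.
Only numpy, scipy, OpenCV 4.12 (cv2) and the standard library are available. Lean on these libraries where they do the work, as an engineer would, in place of code of your own. Each camera call takes 0.05 s, during which the arm holds its last target.

## Working session

There is one attempt and no reset: what is moved stays moved. The work goes in short steps, Python scripts to look and compute and a tool call to move; the robot and the scene stay as the last step left them, time stands still between calls to the robot, and variables do not carry over. Pictures are saved under pics/ and viewed, and the job is handed in when it is done.

Besides the shell and the picture viewer there is one more tool, called after "Request:" in YAML: its name, and indented under it one key for each argument. apply_moves: Moves the arm, as the interface text tells. Its arguments: {"type":"object","properties":{"slide":{"type":"array","items":{"type":"array","items":{"type":"number"}}},"rot":{"type":"array","items":{"type":"array","items":{"type":"number"}}},"fingers":{"type":"number"},"force":{"type":"number"}},"required":["slide","rot"]}

```bash
mkdir -p pics; python3 - <<'E'
from workcell import *
import cv2,numpy as np
for n in("top","side"):
    p,d=snapshot(n); cv2.imwrite(f"pics/{n}0.png",p[:,:,::-1]); np.savez(f"{n}0.npz",p=p,d=d)
    print(n,camera_model(n))
s=state(); print({k:np.round(v,3) for k,v in s.items()})
E
```

```text
top {'fx': 485.7876283307907, 'fy': 485.7876283307907, 'cx': 318.24030825478775, 'cy': 194.71609183800447, 'eye': array([0.38097476, 0.16562811, 1.15059057]), 'attitude': array([[-0.02348344,  0.99601287, -0.08606331],
       [-0.99952276, -0.02511973, -0.01797913],
       [-0.02006933,  0.08560002,  0.99612743]])}
side {'fx': 479.8275198504434, 'fy': 479.8275198504434, 'cx': 323.0636596414565, 'cy': 198.94348779923413, 'eye': array([-0.20406653,  0.50253753,  0.60445624]), 'attitude': array([[-0.41577684,  0.54810275, -0.72574995],
       [-0.90941381, -0.24195588,  0.33826597],
       [ 0.00980504,  0.80065019,  0.59905187]])}
{'time_s': np.float64(0.1), 'q': array([-1.409,  0.307,  1.508, -0.   ,  1.328, -0.073]), 'joint_vel': array([-0.001,  0.   , -0.005,  0.001, -0.001, -0.001]), 'tau': array([ 0.0000e+00, -4.5853e+01, -2.5261e+01, -0.0000e+00,  6.0000e-03,
        0.0000e+00]), 'eef_pos': array([ 0.134, -0.559,  0.23 ]), 'tcp_rot': array([[-0.   ,  0.234, -0.972],
       [ 0.002, -0.972, -0.234],
       [-1.   , -0.002, -0.   ]]), 'force': array([-0.551,  0.104,  0.057]), 'moment': array([-0.047, -0.005,  0.003]), 'gripper_width': np.float64(0.085)}
```

View pics/top0.png

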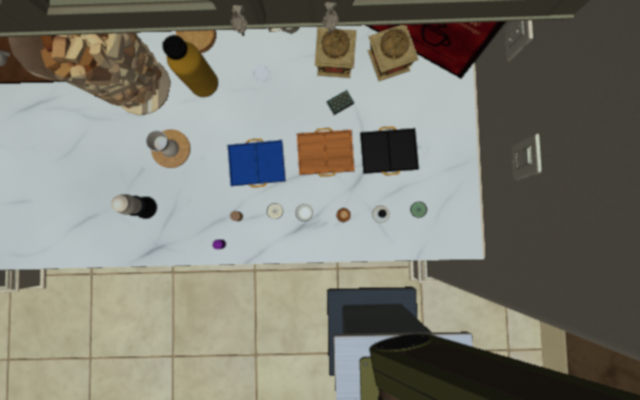

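View pics/side0.png

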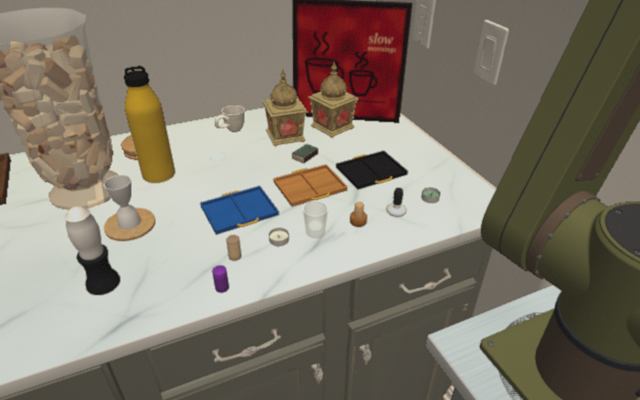

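```bash
cat > h.py <<'E'
import numpy as np,cv2
from workcell import camera_model
def cloud(n,d):
    m=camera_model(n);v,u=np.mgrid[:400,:640].astype(float)
    P=np.stack([(u-m['cx'])/m['fx']*d,-(v-m['cy'])/m['fy']*d,-d],-1)
    W=P@m['attitude'].T+m['eye'];W[d==0]=np.nan;return W
def ray(n,u,v,z):
    m=camera_model(n);r=m['attitude']@np.array([(u-m['cx'])/m['fx'],-(v-m['cy'])/m['fy'],-1]);e=m['eye']
    return e+r*(z-e[2])/r[2]
def proj(n,X):
    m=camera_model(n);p=(np.asarray(X)-m['eye'])@m['attitude'];return np.stack([m['cx']+m['fx']*p[...,0]/-p[...,2],m['cy']+m['fy']*p[...,1]/p[...,2]],-1)
E
python3 - <<'E'
from h import *
for n in("top","side"):
    f=np.load(n+"0.npz");W=cloud(n,f['d']);z=W[...,2]
    ok=(W[...,0]>.3)&(W[...,0]<.68)&(W[...,1]<.5)&(W[...,1]>-.2)
    flat=ok&(abs(z)<.004);print(n,'table z med',np.nanmedian(z[flat]),np.nanstd(z[flat]))
    m=(ok&(z>.008)&(z<.1)).astype(np.uint8)
    c,l,s,ce=cv2.connectedComponentsWithStats(m)
    for i in range(1,c):
        if s[i,4]<15:continue
        Q=W[l==i];print(i,s[i].tolist(),'mean',np.round(Q.mean(0)*1e3,0),'max',np.round(Q.max(0)*1e3),'min',np.round(Q.min(0)*1e3),f['p'][l==i].mean(0).astype(int))
p=cv2.imread('pics/top0.png')[110:260,190:450];cv2.imwrite('pics/topz.png',cv2.resize(p,None,fx=3,fy=3,interpolation=cv2.INTER_CUBIC))
p=cv2.imread('pics/side0.png')[140:300,190:450];cv2.imwrite('pics/sidez.png',cv2.resize(p,None,fx=3,fy=3,interpolation=cv2.INTER_CUBIC))
E
```

```text
top table z med 0.0005702955474966576 0.0018699217948635004
1 [479, 97, 22, 174, 1724] mean [ 486. -199.   56.] max [ 679. -197.  100.] min [ 300. -200.    8.] [68 64 57]
2 [333, 110, 7, 5, 17] mean [676. 141.  16.] max [680. 146.  20.] min [672. 132.   9.] [55 61 57]
7 [297, 127, 58, 50, 423] mean [580. 168.  12.] max [641. 234.  20.] min [523. 100.   8.] [147 111  80]
8 [360, 126, 59, 49, 452] mean [579.  15.  12.] max [640.  83.  19.] min [524. -52.   8.] [73 71 64]
14 [324, 134, 2, 11, 18] mean [611. 168.  11.] max [624. 170.  16.] min [600. 167.   8.] [142  87  42]
26 [388, 136, 3, 16, 27] mean [598.  16.  10.] max [615.  19.  14.] min [579.  12.   8.] [18 17 17]
30 [186, 139, 4, 16, 33] mean [601. 497.  10.] max [621. 500.  15.] min [585. 493.   8.] [145 116  77]
32 [228, 138, 58, 50, 468] mean [561. 332.  12.] max [619. 399.  21.] min [502. 263.   8.] [ 72  88 115]
79 [324, 146, 7, 8, 18] mean [587. 165.  10.] max [595. 170.  14.] min [578. 156.   8.] [137  85  43]
241 [267, 203, 16, 16, 143] mean [444. 290.  11.] max [463. 308.  21.] min [427. 272.   8.] [176 177 163]
242 [29
[... 1348 characters left out ...]
[426.  46.  27.] max [448.  63.  59.] min [409.  23.   8.] [125 125 120]
47 [422, 187, 19, 15, 193] mean [440. -47.  12.] max [459. -26.  18.] min [419. -66.   8.] [127 132 116]
64 [350, 201, 18, 24, 302] mean [424. 134.  26.] max [446. 148.  50.] min [412. 115.   8.] [147 112  74]
78 [149, 210, 7, 15, 44] mean [597. 497.  11.] max [623. 500.  13.] min [572. 493.   9.] [177 147 109]
86 [269, 227, 21, 17, 275] mean [445. 291.  12.] max [464. 310.  19.] min [423. 272.   8.] [172 168 150]
87 [227, 234, 15, 25, 293] mean [427. 380.  33.] max [444. 391.  48.] min [420. 368.   8.] [149 125 100]
88 [212, 265, 17, 26, 341] mean [363. 421.  32.] max [380. 432.  48.] min [356. 408.   8.] [102  56 117]
```

View pics/topz.png

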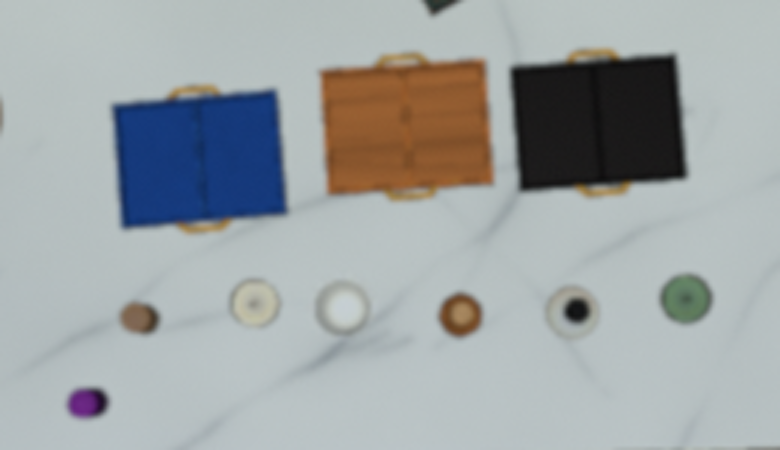

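View pics/sidez.png

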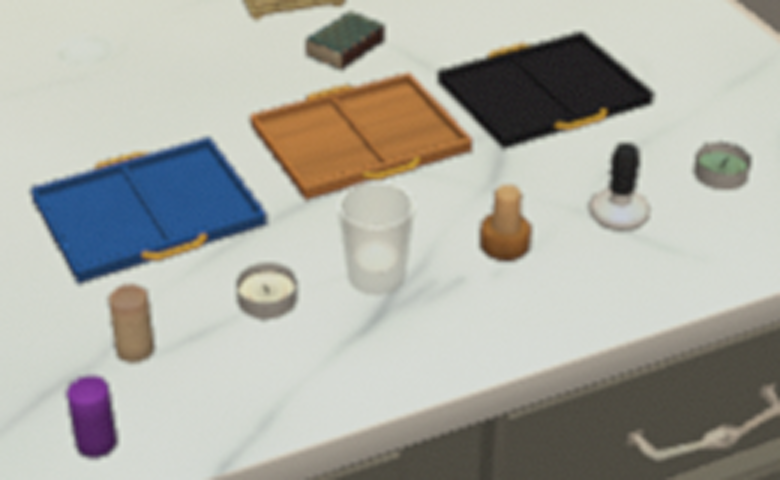

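```bash
python3 - <<'E'
from h import *
f=lambda u,v:((u+.5)/3-.5+190,(v+.5)/3-.5+110)
g=lambda u,v:((u+.5)/3-.5+190,(v+.5)/3-.5+140)
for n,c in dict(blue=[(113,105),(276,91),(287,213),(123,227)],wood=[(320,71),(485,60),(493,183),(329,194)],black=[(511,67),(675,55),(686,177),(520,189)]).items():
    P=np.array([ray('top',*f(*q),.012)[:2] for q in c])
    a,b,cc,d=P; ly=(a+d-b-cc)/2; yaw=np.arctan2(-ly[0],ly[1]);
    print(n,np.round(P.mean(0)*1e3,1),'yaw',np.round(yaw,3),np.linalg.norm(ly),np.linalg.norm(a-d))
for n,c,z in [('green',(686,298),.015),('white',(255,303),.015),('woodtop',(461,313),.046),('woodcap',(461,314.5),.019),('blkcap',(573,311.5),.017),('blktop',(577,310),.056),('cork',(133,317),.044),('glass',(343,307),.061)]:
    print(n,np.round(ray('top',*f(*c),z)*1e3,1))
print('side')
for n,c in dict(blue=[(33,190),(210,140),(265,213),(80,276)],wood=[(251,122),(410,75),(471,142),(306,192)],black=[(439,75),(583,35),(652,96),(504,142)]).items():
    P=np.array([ray('side',*g(*q),.012)[:2] for q in c])
    a,b,cc,d=P; ly=(a+d-b-cc)/2; yaw=np.arctan2(-ly[0],ly[1]);
    print(n,np.round(P.mean(0)*1e3,1),'yaw',np.round(yaw,3),np.linalg.norm(ly),np.linalg.norm(a-d))
for n,c,z in [('green',(723,160),.015),('white',(267,284),.015),('woodtop',(509,191),.046),('blktop',(626,150),.056),('cork',(129,294),.044),('glass',(376,203),.061)]:
    print(n,np.round(ray('side',*g(*c),z)*1e3,1))
E
```

```text
blue [559.5 331.5] yaw 0.06 0.129986230345661 0.09790784156893972
wood [580.7 167.2] yaw 0.041 0.13023154539339185 0.09863560732667673
black [580.6  16.5] yaw 0.047 0.13012899020995314 0.09754858278737623
green [439.8 -46.4  15. ]
white [444.1 289.1  15. ]
woodtop [431.  129.6  46. ]
woodcap [431.1 128.7  19. ]
blkcap [431.4  41.8  17. ]
blktop [430.7  43.   56. ]
cork [434.1 379.3  44. ]
glass [437.  218.2  61. ]
side
blue [556.6 333.7] yaw 0.081 0.12854753979955008 0.10041327126361012
wood [576.2 170.7] yaw 0.068 0.13058072159140802 0.09386174320535279
black [575.2  19.9] yaw 0.057 0.1298159823082471 0.0979326809628839
green [438. -45.  15.]
white [443.3 291.2  15. ]
woodtop [431.5 129.3  46. ]
blktop [428.3  45.   56. ]
cork [435.8 378.4  44. ]
glass [436.8 220.   61. ]
```

```bash
python3 - <<'E'
from h import *
for n in("top","side"):
    f=np.load(n+"0.npz");W=cloud(n,f['d']).reshape(-1,3)
    W=W[(W[:,1]<-.12)&(W[:,0]>0.0)&(W[:,2]>.03)]
    # x histogram vs y
    for y0 in np.arange(-.9,-.1,.05):
        q=W[(W[:,1]>=y0)&(W[:,1]<y0+.05)]
        print(n,round(y0,2),len(q),[(round(b,2),len(s),np.round(s[:,2].min(),2),np.round(s[:,2].max(),2)) for b in np.arange(0,.8,.1) if len(s:=q[(q[:,0]>=b)&(q[:,0]<b+.1)])])
f=np.load("top0.npz");W=cloud('top',f['d'])
for v,u in[(150,500),(200,500),(250,500),(265,495),(275,500),(290,520),(330,550),(100,490)]:print(u,v,np.round(W[v,u],3))
E
```

```text
top -0.9 0 []
top -0.85 0 []
top -0.8 0 []
top -0.75 0 []
top -0.7 0 []
top -0.65 0 []
top -0.6 0 []
top -0.55 0 []
top -0.5 0 []
top -0.45 0 []
top -0.4 0 []
top -0.35 0 []
top -0.3 0 []
top -0.25 5942 [(np.float64(0.2), 1391, np.float64(0.03), np.float64(0.56)), (np.float64(0.3), 1182, np.float64(0.03), np.float64(0.57)), (np.float64(0.4), 1131, np.float64(0.03), np.float64(0.58)), (np.float64(0.5), 930, np.float64(0.03), np.float64(0.59)), (np.float64(0.6), 963, np.float64(0.03), np.float64(0.6)), (np.float64(0.7), 344, np.float64(0.03), np.float64(0.43))]
top -0.2 44039 [(np.float64(0.2), 5706, np.float64(0.03), np.float64(0.62)), (np.float64(0.3), 8524, np.float64(0.03), np.float64(0.58)), (np.float64(0.4), 8874, np.float64(0.03), np.float64(0.59)), (np.float64(0.5), 9236, np.float64(0.03), np.float64(0.6)), (np.float64(0.6), 8526, np.float64(0.03), np.float64(0.61)), (np.float64(0.7), 3173, np.float64(0.03), np.float64(0.43))]
top -0.15 1965 [(np.float64(0.1), 98, np.float64(0.47), np.float64(0.61)), (np.float64(0.2), 707, np.float64(0.48), np.float64(0.62)), (np.float64(0.6), 
[... 806 characters left out ...]
oat64(0.7), 402, np.float64(0.03), np.float64(0.32))]
side -0.2 19845 [(np.float64(0.3), 2716, np.float64(0.06), np.float64(0.41)), (np.float64(0.4), 6137, np.float64(0.03), np.float64(0.39)), (np.float64(0.5), 4249, np.float64(0.03), np.float64(0.37)), (np.float64(0.6), 3047, np.float64(0.03), np.float64(0.35)), (np.float64(0.7), 3608, np.float64(0.03), np.float64(0.32))]
side -0.15 1586 [(np.float64(0.7), 1165, np.float64(0.03), np.float64(0.3))]
500 150 [ 0.553 -0.199  0.137]
500 200 [ 0.449 -0.2    0.119]
500 250 [ 0.344 -0.2    0.1  ]
495 265 [ 0.31  -0.2    0.064]
500 275 [ 0.29  -0.2    0.092]
520 290 [ 0.27  -0.2    0.197]
550 330 [-0.026 -0.742 -0.917]
490 100 [ 0.673 -0.2    0.091]
```

```bash
python3 - <<'E'
from h import *
f=np.load("side0.npz");W=cloud('side',f['d']);
m=(W[...,1]<-.26)&(W[...,0]>.1)&(W[...,2]>.0)
v,u=np.nonzero(m);print(u.min(),u.max(),v.min(),v.max(),np.nanmin(W[m],0),np.nanmax(W[m],0), f['p'][m].mean(0))
for v in range(100,220,15):
    print(v,[tuple(np.round(W[v,u],2)) for u in range(430,640,25)])
f=np.load("top0.npz");W=cloud('top',f['d']);
for v in range(220,400,15):
    print(v,[tuple(np.round(W[v,u],2)) for u in range(400,640,30)])
E
```

```text
602 639 122 205 [ 0.21803523 -0.38031498  0.04416044] [ 0.22271427 -0.26002045  0.23933128] [135.98254364 127.86970075 116.30610973]
100 [(np.float64(0.68), np.float64(-0.2), np.float64(0.09)), (np.float64(0.59), np.float64(-0.2), np.float64(0.13)), (np.float64(0.52), np.float64(-0.2), np.float64(0.16)), (np.float64(0.45), np.float64(-0.2), np.float64(0.19)), (np.float64(0.39), np.float64(-0.2), np.float64(0.22)), (np.float64(0.16), np.float64(0.04), np.float64(0.36)), (np.float64(0.13), np.float64(0.03), np.float64(0.37)), (np.float64(0.11), np.float64(0.02), np.float64(0.38)), (np.float64(0.11), np.float64(-0.03), np.float64(0.37))]
115 [(np.float64(0.67), np.float64(-0.2), np.float64(0.05)), (np.float64(0.58), np.float64(-0.2), np.float64(0.1)), (np.float64(0.5), np.float64(-0.2), np.float64(0.13)), (np.float64(0.44), np.float64(-0.2), np.float64(0.16)), (np.float64(0.38), np.float64(-0.2), np.float64(0.19)), (np.float64(0.15), np.float64(0.04), np.float64(0.35)), (np.float64(0.12), np.float64(0.03), np.float64(0.36)), (np.float64(0.11), np.float64(0.01), np.float64(0.36)), (np.fl
[... 7903 characters left out ...]
at64(0.45)), (np.float64(0.2), np.float64(-0.09), np.float64(0.47)), (np.float64(0.2), np.float64(-0.12), np.float64(0.49)), (np.float64(-0.19), np.float64(-0.85), np.float64(-0.92)), (np.float64(-0.19), np.float64(-0.97), np.float64(-0.92))]
385 [(np.float64(0.13), np.float64(0.05), np.float64(0.31)), (np.float64(0.16), np.float64(0.02), np.float64(0.41)), (np.float64(0.18), np.float64(-0.01), np.float64(0.48)), (np.float64(0.19), np.float64(-0.04), np.float64(0.51)), (np.float64(0.19), np.float64(-0.07), np.float64(0.53)), (np.float64(0.2), np.float64(-0.1), np.float64(0.54)), (np.float64(0.2), np.float64(-0.13), np.float64(0.56)), (np.float64(-0.25), np.float64(-0.97), np.float64(-0.92))]
```

Request:
apply_moves:
  slide:
    - [-15,0,40]
    - [-30,0,90]
    - [-45,30,140]
    - [-60,70,180]
    - [-60,120,200]
    - [-60,120,200]
  rot:
    - [0,0,0]
    - [0,0,0]
    - [0,0,0]
    - [0,0,0]
    - [0,0,0]
    - [0,0,0]

```text
time_s: 0.85
eef_pos: [0.0742, -0.4367, 0.434]
tcp_rot: [[0.0, 0.234, -0.972], [-0.004, -0.972, -0.234], [-1.0, 0.004, 0.001]]
force: [0.5, 0.0, -0.2]
gripper_width: 0.0854
```

```bash
cat > st.py <<'E'
from workcell import *
import json,numpy as np
s=state();print({k:np.round(v,4).tolist() for k,v in s.items() if k not in('tau','joint_vel')})
open('log.txt','a').write(json.dumps([list(map(float,s['q'])),list(map(float,s['eef_pos'])),np.array(s['tcp_rot']).tolist()])+'\n')
E
python3 st.py
```

```text
{'time_s': 0.85, 'q': [-1.498, 0.0154, 1.3767, 0.0001, 1.745, -0.1631], 'eef_pos': [0.0742, -0.4367, 0.434], 'tcp_rot': [[0.0004, 0.2337, -0.9723], [-0.0044, -0.9723, -0.2337], [-1.0, 0.0044, 0.0006]], 'force': [0.5336, 0.0295, -0.169], 'moment': [-0.0406, -0.0179, -0.0241], 'gripper_width': 0.0854}
```

Request:
apply_moves:
  slide:
    - [-4,45,0]
    - [-8,90,-10]
    - [-11,140,-20]
    - [-14,190,-30]
    - [-17,235,-30]
    - [-19,270,-30]
    - [-19,270,-30]
  rot:
    - [0,0,0]
    - [0,0,0]
    - [0,0,0]
    - [0,0,0]
    - [0,0,0]
    - [0,0,0]
    - [0,0,0]

```text
time_s: 1.72
eef_pos: [0.0552, -0.1675, 0.4007]
tcp_rot: [[0.0, 0.234, -0.972], [-0.0, -0.972, -0.234], [-1.0, 0.0, 0.0]]
force: [0.7, -0.5, 0.4]
gripper_width: 0.0855
```

```bash
python3 st.py; python3 - <<'E'
import numpy as np
p0=np.array([55,-167.]);r=np.hypot(*p0);a=np.arctan2(p0[1],p0[0])
for i in range(1,9):
    t=a+.173*i;print(np.round(r*np.array([np.cos(t),np.sin(t)])-p0),.173*i)
E
```

```text
{'time_s': 1.725, 'q': [-1.4938, -0.4128, 1.7562, -0.0, 1.7978, -0.1592], 'eef_pos': [0.0552, -0.1675, 0.4007], 'tcp_rot': [[0.0, 0.234, -0.9722], [-0.0004, -0.9722, -0.234], [-1.0, 0.0004, 0.0001]], 'force': [0.695, -0.538, 0.3787], 'moment': [0.0118, -0.0013, -0.0043], 'gripper_width': 0.0855}
[28. 12.] 0.173
[53. 29.] 0.346
[76. 49.] 0.5189999999999999
[94. 74.] 0.692
[108. 101.] 0.865
[117. 130.] 1.0379999999999998
[121. 160.] 1.2109999999999999
[119. 190.] 1.384
```

Request:
apply_moves:
  slide:
    - [28,12,0]
    - [53,29,0]
    - [76,49,0]
    - [94,74,0]
    - [108,101,0]
    - [117,130,0]
    - [121,160,0]
    - [119,190,0]
  rot:
    - [0,0,0.173]
    - [0,0,0.346]
    - [0,0,0.519]
    - [0,0,0.692]
    - [0,0,0.865]
    - [0,0,1.038]
    - [0,0,1.211]
    - [0,0,1.386]

```text
time_s: 2.72
eef_pos: [0.1759, 0.0217, 0.401]
tcp_rot: [[-0.001, 0.998, 0.057], [0.0, 0.057, -0.998], [-1.0, -0.001, -0.0]]
force: [0.9, 0.4, -0.8]
gripper_width: 0.0853
```

```bash
python3 st.py; python3 - <<'E'
from workcell import *
import cv2
p,d=snapshot("side");cv2.imwrite("pics/s1.png",p[:,:,::-1])
E
```

```text
{'time_s': 2.725, 'q': [-0.1178, -0.4107, 1.7548, 0.0001, 1.7981, -0.1746], 'eef_pos': [0.1759, 0.0217, 0.401], 'tcp_rot': [[-0.0006, 0.9984, 0.0568], [0.0001, 0.0568, -0.9984], [-1.0, -0.0006, -0.0002]], 'force': [0.9246, 0.3728, -0.8156], 'moment': [-0.0035, 0.0098, 0.0338], 'gripper_width': 0.0853}
```

View pics/s1.png

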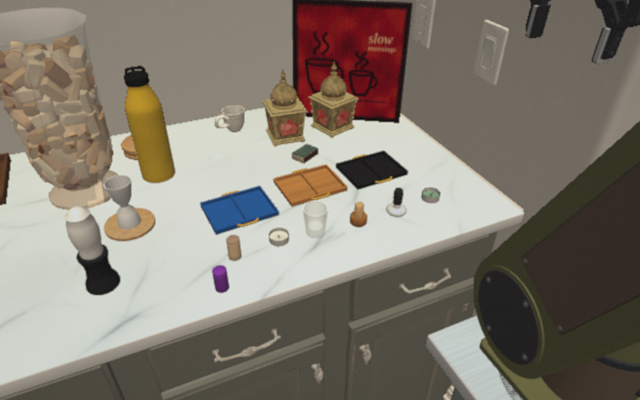

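Request:
apply_moves:
  slide:
    - [40,-10,-30]
    - [80,-20,-70]
    - [120,-30,-110]
    - [160,-40,-150]
    - [200,-50,-190]
    - [240,-60,-230]
    - [263,-68,-270]
    - [263,-68,-300]
  rot:
    - [0,0,0]
    - [0,0,0]
    - [0,0,0]
    - [0,0,0]
    - [0,0,0]
    - [0,0,0]
    - [0,0,0]
    - [0,0,0]

```text
time_s: 3.78
eef_pos: [0.4402, -0.0484, 0.0982]
tcp_rot: [[-0.001, 0.999, 0.05], [-0.0, 0.05, -0.999], [-1.0, -0.001, -0.0]]
force: [-0.3, -0.0, 0.3]
gripper_width: 0.0854
```

```bash
python3 st.py; python3 - <<'E'
from workcell import *
import cv2
p,d=snapshot("side");cv2.imwrite("pics/s2.png",p[:,:,::-1])
p,d=snapshot("top");cv2.imwrite("pics/t2.png",cv2.resize(p[110:260,300:500,::-1],None,fx=3,fy=3))
E
```

```text
{'time_s': 3.775, 'q': [-0.2047, 0.284, 1.9533, -0.0002, 0.9048, -0.2544], 'eef_pos': [0.4402, -0.0484, 0.0982], 'tcp_rot': [[-0.0006, 0.9988, 0.0498], [-0.0, 0.0498, -0.9988], [-1.0, -0.0006, -0.0]], 'force': [-0.2701, -0.0439, 0.2946], 'moment': [-0.0199, -0.0256, 0.0711], 'gripper_width': 0.0854}
```

View pics/s2.png

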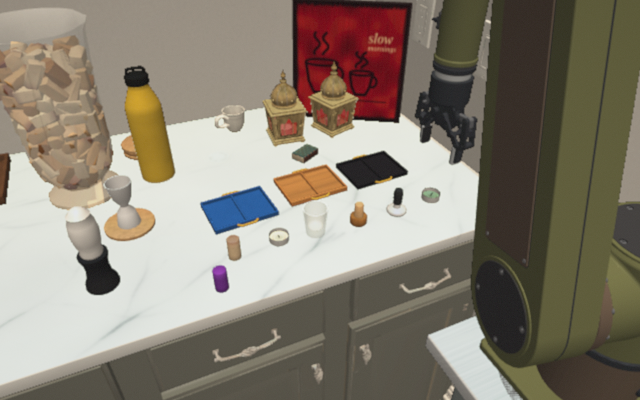

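View pics/t2.png

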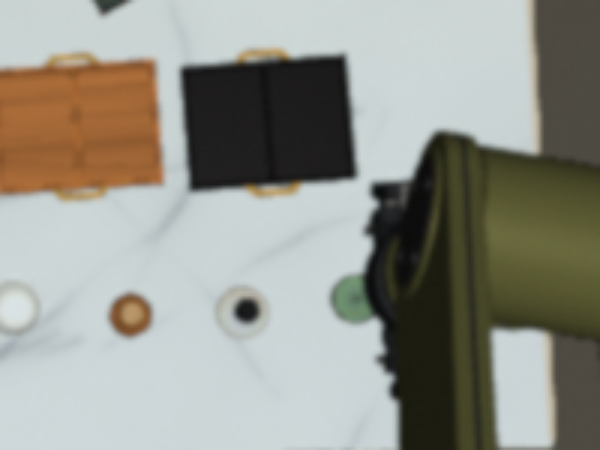

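```bash
python3 - <<'E'
from workcell import *
from h import *
p,d=snapshot("top");cv2.imwrite("pics/t3.png",p[:,:,::-1]);W=cloud('top',d)
for v in (160,180,200,215,240,300):print(v,[tuple(np.round(W[v,u],2).tolist()) for u in range(430,640,25)])
E
```

```text
160 [(0.56, -0.08, 0.0), (0.48, -0.01, 0.5), (0.55, -0.2, 0.0), (0.53, -0.2, 0.16), (0.51, -0.19, 0.3), (0.49, -0.2, 0.37), (0.48, -0.2, 0.45), (0.47, -0.2, 0.51), (0.46, -0.2, 0.57)]
180 [(0.49, -0.04, 0.16), (0.45, 0.0, 0.53), (0.45, -0.04, 0.51), (0.45, -0.07, 0.51), (0.45, -0.1, 0.51), (0.46, -0.2, 0.37), (0.45, -0.2, 0.45), (0.45, -0.2, 0.51), (0.44, -0.2, 0.56)]
200 [(0.44, -0.01, 0.31), (0.42, 0.01, 0.55), (0.42, -0.04, 0.5), (0.42, -0.07, 0.51), (0.42, -0.09, 0.53), (0.43, -0.2, 0.37), (0.42, -0.2, 0.45), (0.42, -0.2, 0.51), (0.42, -0.2, 0.56)]
215 [(0.42, -0.02, 0.27), (nan, nan, nan), (0.41, -0.04, 0.49), (0.4, -0.07, 0.49), (0.4, -0.08, 0.55), (0.41, -0.2, 0.36), (0.4, -0.2, 0.44), (0.4, -0.2, 0.51), (0.4, -0.2, 0.56)]
240 [(0.37, -0.04, 0.16), (0.37, 0.02, 0.58), (0.36, -0.19, -0.0), (0.37, -0.08, 0.48), (0.37, -0.08, 0.56), (0.37, -0.2, 0.36), (0.37, -0.2, 0.44), (0.37, -0.2, 0.5), (0.37, -0.2, 0.56)]
300 [(0.11, -0.25, -0.91), (0.31, 0.03, 0.63), (0.31, 0.01, 0.62), (0.31, -0.02, 0.63), (0.31, -0.05, 0.62), (0.31, -0.07, 0.62), (0.28, -0.2, 0.42), (0.29, -0.2, 0.49), (0.3, -0.2, 0.54)]
```

View pics/t3.png

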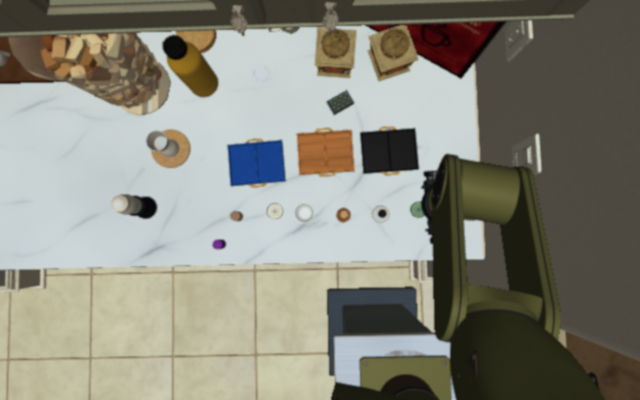

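Request:
apply_moves:
  slide:
    - [-1,1,-35]
    - [-1,1,-70]
    - [-1,1,-90]
    - [-1,1,-98]
    - [-1,1,-98]
    - [-1,1,-98]
  rot:
    - [0,0,0]
    - [0,0,0]
    - [0,0,0]
    - [0,0,0]
    - [0,0,0]
    - [0,0,0]

```text
time_s: 4.68
eef_pos: [0.4374, -0.0463, 0.0043]
tcp_rot: [[0.002, 0.999, 0.051], [-0.0, 0.051, -0.999], [-1.0, 0.002, 0.001]]
force: [-0.7, -1.2, -0.2]
gripper_width: 0.0854
```

Request:
apply_moves:
  slide:
    - [0,0,0]
    - [0,0,0]
    - [0,0,0]
    - [0,0,0]
    - [0,0,0]
    - [0,0,0]
    - [0,0,0]
    - [0,0,0]
  rot:
    - [0,0,0]
    - [0,0,0]
    - [0,0,0]
    - [0,0,0]
    - [0,0,0]
    - [0,0,0]
    - [0,0,0]
    - [0,0,0]
  fingers: -0.3
  force: 25

```text
time_s: 5.68
eef_pos: [0.4366, -0.0461, 0.0038]
tcp_rot: [[0.001, 0.999, 0.051], [-0.0, 0.051, -0.999], [-1.0, 0.001, 0.0]]
force: [0.3, -0.4, 6.7]
gripper_width: 0.036
```

```bash
python3 st.py; python3 - <<'E'
from workcell import *
import cv2
p,d=snapshot("side");cv2.imwrite("pics/s4.png",cv2.resize(p[100:260,350:500,::-1],None,fx=4,fy=3.7))
E
```

```text
{'time_s': 5.675, 'q': [-0.2016, 0.4454, 2.0639, 0.0, 0.6315, -0.2526], 'eef_pos': [0.4366, -0.0461, 0.0038], 'tcp_rot': [[0.0008, 0.9987, 0.051], [-0.0001, 0.051, -0.9987], [-1.0, 0.0008, 0.0002]], 'force': [0.3408, -0.3508, 6.704], 'moment': [0.0568, 0.1079, 0.0175], 'gripper_width': 0.036}
```

View pics/s4.png

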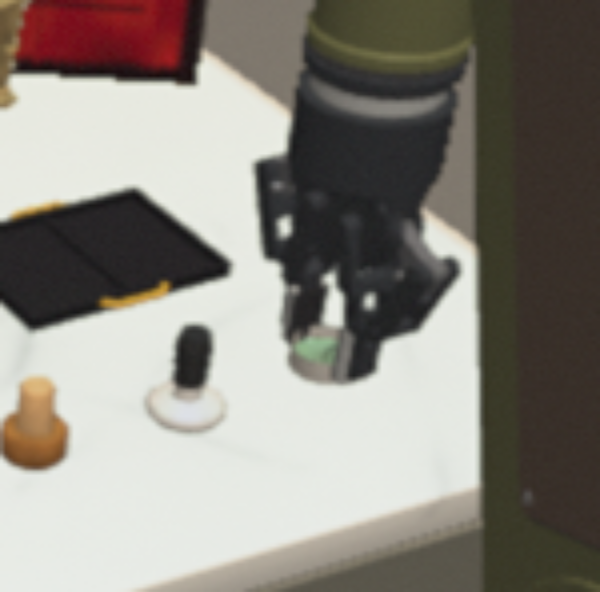

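Request:
apply_moves:
  slide:
    - [0,0,8]
    - [0,0,30]
    - [0,0,70]
    - [0,0,120]
    - [0,0,146]
    - [0,0,146]
  rot:
    - [0,0,0]
    - [0,0,0]
    - [0,0,0]
    - [0,0,0]
    - [0,0,0]
    - [0,0,0]

```text
time_s: 6.48
eef_pos: [0.4379, -0.0464, 0.1517]
tcp_rot: [[0.006, 0.999, 0.051], [-0.001, 0.051, -0.999], [-1.0, 0.006, 0.001]]
force: [0.2, -0.1, -1.3]
gripper_width: 0.0361
```

```bash
python3 st.py; python3 - <<'E'
from workcell import *
import cv2
p,d=snapshot("side");cv2.imwrite("pics/s5.png",cv2.resize(p[40:230,350:500,::-1],None,fx=4,fy=3.1))
E
```

```text
{'time_s': 6.475, 'q': [-0.2015, 0.2021, 1.8914, 0.0, 1.0423, -0.2526], 'eef_pos': [0.4379, -0.0464, 0.1517], 'tcp_rot': [[0.0057, 0.9987, 0.051], [-0.0011, 0.051, -0.9987], [-1.0, 0.0056, 0.0014]], 'force': [0.2479, -0.0972, -1.3498], 'moment': [0.0438, 0.0559, 0.0394], 'gripper_width': 0.0361}
```

View pics/s5.png

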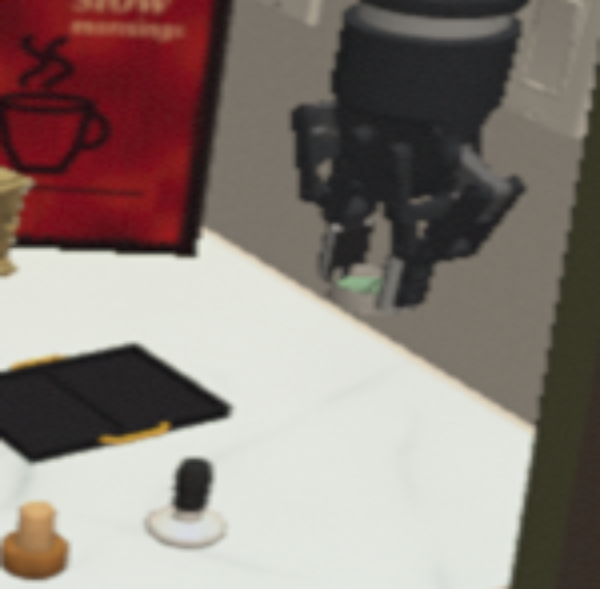

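Request:
apply_moves:
  slide:
    - [12,45,0]
    - [28,98,0]
    - [44,152,0]
    - [60,206,0]
    - [76,260,0]
    - [92,314,0]
    - [107,366,0]
    - [118,410,0]
  rot:
    - [0,0,0]
    - [0,0,0]
    - [0,0,0]
    - [0,0,0]
    - [0,0,0]
    - [0,0,0]
    - [0,0,0]
    - [0,0,0.01]

```text
time_s: 7.52
eef_pos: [0.5536, 0.3655, 0.1468]
tcp_rot: [[-0.003, 0.998, 0.062], [-0.002, 0.062, -0.998], [-1.0, -0.003, 0.002]]
force: [0.7, 0.0, 0.3]
gripper_width: 0.0362
```

Request:
apply_moves:
  slide:
    - [0,0,0]
    - [0,0,-40]
    - [0,0,-80]
    - [0,0,-110]
    - [0,0,-110]
  rot:
    - [0,0,0]
    - [0,0,0]
    - [0,0,0]
    - [0,0,0]
    - [0,0,0]

```text
time_s: 8.15
eef_pos: [0.5508, 0.361, 0.0351]
tcp_rot: [[-0.009, 0.998, 0.06], [-0.005, 0.06, -0.998], [-1.0, -0.009, 0.005]]
force: [0.2, 0.4, 0.2]
gripper_width: 0.036
```

```bash
python3 st.py; python3 - <<'E'
from workcell import *
import cv2
p,d=snapshot("side");cv2.imwrite("pics/s6.png",cv2.resize(p[80:270,150:340,::-1],None,fx=3.1,fy=3.1))
p,d=snapshot("top");cv2.imwrite("pics/t6.png",cv2.resize(p[100:250,190:390,::-1],None,fx=3,fy=3))
E
```

```text
{'time_s': 8.15, 'q': [0.5162, 0.6075, 1.5332, -0.0003, 1.0109, 0.456], 'eef_pos': [0.5508, 0.361, 0.0351], 'tcp_rot': [[-0.0085, 0.9981, 0.0603], [-0.0051, 0.0603, -0.9982], [-1.0, -0.0088, 0.0046]], 'force': [0.216, 0.4001, 0.2132], 'moment': [0.01, -0.0027, -0.0253], 'gripper_width': 0.036}
```

View pics/s6.png

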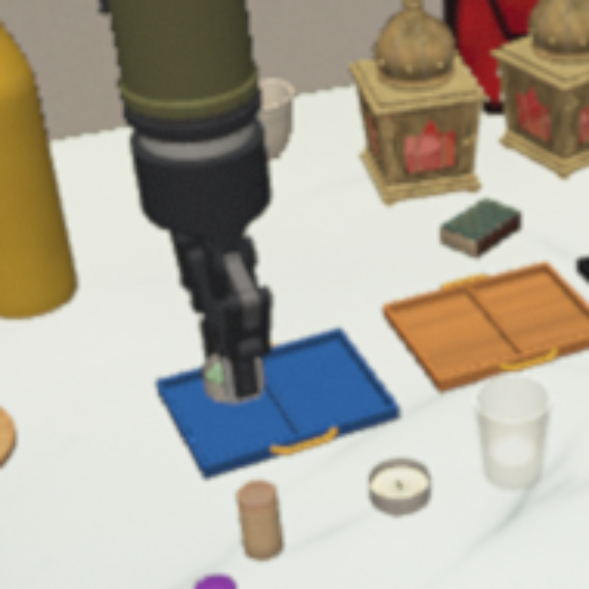

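View pics/t6.png

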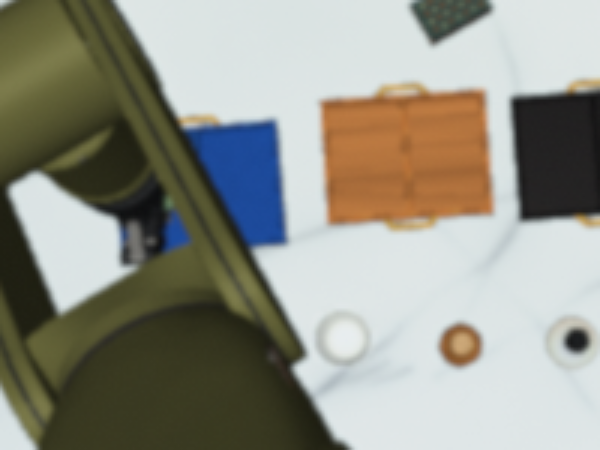

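Request:
apply_moves:
  slide:
    - [2,1,-10]
    - [2,1,-18]
    - [2,1,-22]
    - [2,1,-24]
    - [2,1,-24]
    - [2,1,-24]
  rot:
    - [0,0,0]
    - [0,0,0]
    - [0,0,0]
    - [0,0,0]
    - [0,0,0]
    - [0,0,0]

```text
time_s: 9.0
eef_pos: [0.5564, 0.365, 0.0155]
tcp_rot: [[0.0, 0.998, 0.061], [0.0, 0.061, -0.998], [-1.0, 0.0, -0.0]]
force: [-0.2, 0.3, 1.2]
gripper_width: 0.0362
```

Request:
apply_moves:
  slide:
    - [0,0,-3]
    - [0,0,-6]
    - [0,0,-7]
    - [0,0,-7]
    - [0,0,-7]
  rot:
    - [0,0,0]
    - [0,0,0]
    - [0,0,0]
    - [0,0,0]
    - [0,0,0]

```text
time_s: 9.62
eef_pos: [0.5564, 0.3649, 0.0083]
tcp_rot: [[0.0, 0.998, 0.061], [0.0, 0.061, -0.998], [-1.0, 0.0, -0.0]]
force: [0.4, 0.8, 0.1]
gripper_width: 0.0361
```

Request:
apply_moves:
  slide:
    - [0,0,0]
    - [0,0,0]
    - [0,0,0]
    - [0,0,0]
  rot:
    - [0,0,0]
    - [0,0,0]
    - [0,0,0]
    - [0,0,0]
  fingers: 0.2

```text
time_s: 10.12
eef_pos: [0.5563, 0.3649, 0.0083]
tcp_rot: [[-0.0, 0.998, 0.061], [0.0, 0.061, -0.998], [-1.0, -0.0, -0.0]]
force: [-0.5, -1.1, 0.3]
gripper_width: 0.0511
```

Request:
apply_moves:
  slide:
    - [0,0,10]
    - [0,0,40]
    - [0,0,85]
    - [-20,-20,110]
    - [-60,-50,112]
    - [-105,-70,112]
    - [-112,-74,112]
    - [-112,-74,112]
  rot:
    - [0,0,0]
    - [0,0,0]
    - [0,0,0]
    - [0,0,0]
    - [0,0,0]
    - [0,0,0]
    - [0,0,0]
    - [0,0,0]

```text
time_s: 11.12
eef_pos: [0.4448, 0.2912, 0.1213]
tcp_rot: [[0.002, 0.998, 0.061], [0.001, 0.061, -0.998], [-1.0, 0.002, -0.001]]
force: [0.5, -0.2, 0.3]
gripper_width: 0.0515
```

```bash
python3 st.py; python3 - <<'E'
from workcell import *
import cv2
p,d=snapshot("side");cv2.imwrite("pics/s7.png",cv2.resize(p[80:270,150:340,::-1],None,fx=3.1,fy=3.1))
E
```

```text
{'time_s': 11.125, 'q': [0.5002, 0.3564, 1.7468, -0.0, 1.0361, 0.4391], 'eef_pos': [0.4448, 0.2912, 0.1213], 'tcp_rot': [[0.002, 0.9981, 0.0611], [0.0011, 0.0611, -0.9981], [-1.0, 0.0021, -0.0009]], 'force': [0.4558, -0.1578, 0.2806], 'moment': [0.0278, 0.05, -0.0426], 'gripper_width': 0.0515}
```

View pics/s7.png

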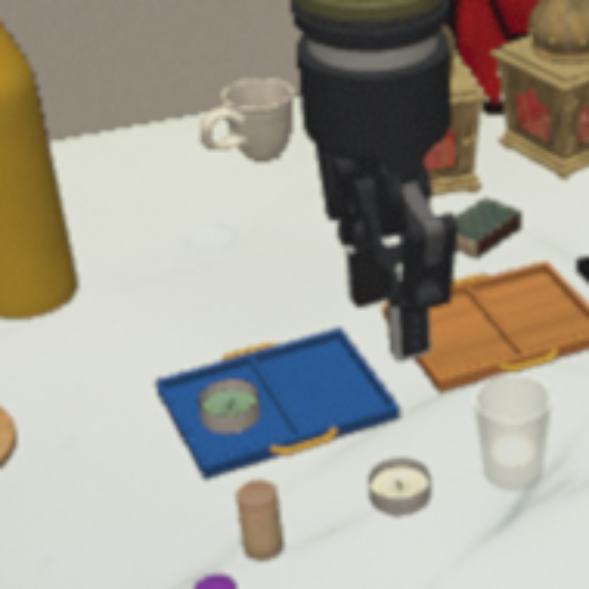

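Request:
apply_moves:
  slide:
    - [-1,-1,-30]
    - [-1,-1,-60]
    - [-1,-1,-90]
    - [-1,-1,-110]
    - [-1,-1,-117]
    - [-1,-1,-117]
    - [-1,-1,-117]
  rot:
    - [0,0,0]
    - [0,0,0]
    - [0,0,0]
    - [0,0,0]
    - [0,0,0]
    - [0,0,0]
    - [0,0,0]
  fingers: 0.7

```text
time_s: 12.05
eef_pos: [0.4444, 0.2905, 0.004]
tcp_rot: [[0.002, 0.998, 0.061], [0.001, 0.061, -0.998], [-1.0, 0.002, -0.001]]
force: [0.8, 0.7, 0.1]
gripper_width: 0.0728
```

Request:
apply_moves:
  slide:
    - [0,0,0]
    - [0,0,0]
    - [0,0,0]
    - [0,0,0]
    - [0,0,0]
    - [0,0,0]
    - [0,0,0]
    - [0,0,0]
  rot:
    - [0,0,0]
    - [0,0,0]
    - [0,0,0]
    - [0,0,0]
    - [0,0,0]
    - [0,0,0]
    - [0,0,0]
    - [0,0,0]
  fingers: -0.3

```text
time_s: 13.05
eef_pos: [0.4437, 0.2901, 0.0042]
tcp_rot: [[0.001, 0.998, 0.061], [0.001, 0.061, -0.998], [-1.0, 0.001, -0.001]]
force: [-1.2, -0.3, 5.5]
gripper_width: 0.0362
```

Request:
apply_moves:
  slide:
    - [0,0,8]
    - [0,0,40]
    - [20,0,80]
    - [55,4,100]
    - [90,8,100]
    - [114,10,100]
    - [114,10,100]
    - [114,10,100]
  rot:
    - [0,0,0]
    - [0,0,0]
    - [0,0,0]
    - [0,0,0]
    - [0,0,0]
    - [0,0,0]
    - [0,0,0]
    - [0,0,0]

```text
time_s: 14.05
eef_pos: [0.5557, 0.2995, 0.1029]
tcp_rot: [[-0.002, 0.998, 0.061], [-0.001, 0.061, -0.998], [-1.0, -0.002, 0.001]]
force: [-0.3, -0.2, -0.1]
gripper_width: 0.0365
```

```bash
python3 st.py; python3 - <<'E'
from workcell import *
import cv2
p,d=snapshot("side");cv2.imwrite("pics/s8.png",cv2.resize(p[80:270,150:340,::-1],None,fx=3.1,fy=3.1))
E
```

```text
{'time_s': 14.05, 'q': [0.4272, 0.498, 1.5429, 0.0003, 1.1031, 0.3661], 'eef_pos': [0.5557, 0.2995, 0.1029], 'tcp_rot': [[-0.0022, 0.9981, 0.0609], [-0.0007, 0.0609, -0.9981], [-1.0, -0.0023, 0.0006]], 'force': [-0.3398, -0.2291, -0.0574], 'moment': [0.0004, 0.0551, -0.0106], 'gripper_width': 0.0365}
```

View pics/s8.png

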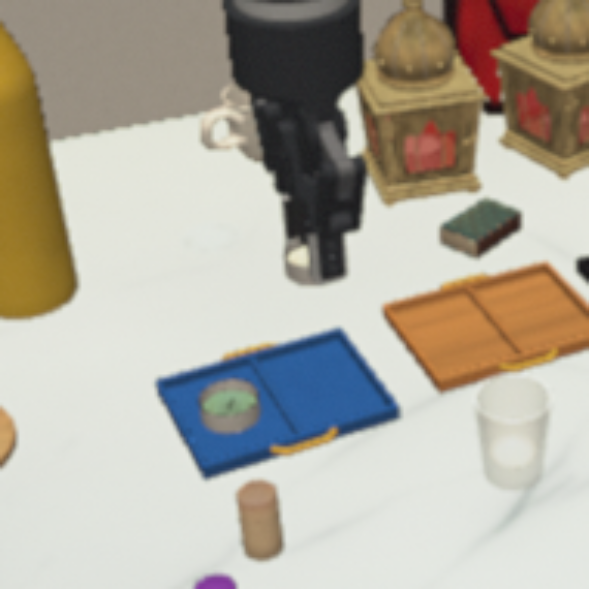

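White candle held. Lower to TCP z ≈ 8.5 mm and release, then go to the cork.

Request:
apply_moves:
  slide:
    - [2,1,-30]
    - [2,1,-60]
    - [2,1,-80]
    - [2,1,-90]
    - [2,1,-94]
    - [2,1,-94]
    - [2,1,-94]
  rot:
    - [0,0,0]
    - [0,0,0]
    - [0,0,0]
    - [0,0,0]
    - [0,0,0]
    - [0,0,0]
    - [0,0,0]

```text
time_s: 14.98
eef_pos: [0.5599, 0.3012, 0.0102]
tcp_rot: [[0.001, 0.998, 0.061], [0.001, 0.061, -0.998], [-1.0, 0.002, -0.001]]
force: [0.1, -0.9, -0.1]
gripper_width: 0.0363
```

Request:
apply_moves:
  slide:
    - [0,0,-1.5]
    - [0,0,-1.5]
    - [0,0,-1.5]
  rot:
    - [0,0,0]
    - [0,0,0]
    - [0,0,0]

```text
time_s: 15.35
eef_pos: [0.5597, 0.301, 0.0083]
tcp_rot: [[0.001, 0.998, 0.061], [0.0, 0.061, -0.998], [-1.0, 0.001, -0.0]]
force: [-0.0, 0.1, 2.5]
gripper_width: 0.036
```

Request:
apply_moves:
  slide:
    - [0,0,0]
    - [0,0,0]
    - [0,0,0]
    - [0,0,0]
  rot:
    - [0,0,0]
    - [0,0,0]
    - [0,0,0]
    - [0,0,0]
  fingers: 0.2

```text
time_s: 15.85
eef_pos: [0.5592, 0.3009, 0.0077]
tcp_rot: [[-0.0, 0.998, 0.061], [-0.0, 0.061, -0.998], [-1.0, -0.0, 0.0]]
force: [0.9, -0.6, -0.3]
gripper_width: 0.0512
```

Request:
apply_moves:
  slide:
    - [0,0,10]
    - [0,0,40]
    - [0,0,80]
    - [-30,20,105]
    - [-70,45,110]
    - [-105,65,110]
    - [-125,78,110]
    - [-125,78,110]
  rot:
    - [0,0,0]
    - [0,0,0]
    - [0,0,0]
    - [0,0,0]
    - [0,0,0]
    - [0,0,0]
    - [0,0,0]
    - [0,0,0]

```text
time_s: 16.85
eef_pos: [0.4329, 0.3797, 0.1187]
tcp_rot: [[0.0, 0.998, 0.064], [0.0, 0.064, -0.998], [-1.0, 0.0, -0.0]]
force: [0.3, -0.3, -0.5]
gripper_width: 0.0512
```

```bash
python3 st.py; python3 - <<'E'
from workcell import *
import cv2
p,d=snapshot("side");cv2.imwrite("pics/s9.png",cv2.resize(p[80:300,150:370,::-1],None,fx=2.7,fy=2.7))
E
```

```text
{'time_s': 16.85, 'q': [0.6466, 0.4134, 1.6536, 0.0002, 1.0741, 0.5829], 'eef_pos': [0.4329, 0.3797, 0.1187], 'tcp_rot': [[0.0003, 0.998, 0.0636], [0.0004, 0.0636, -0.998], [-1.0, 0.0003, -0.0004]], 'force': [0.2753, -0.3197, -0.4563], 'moment': [0.0082, -0.0575, 0.0068], 'gripper_width': 0.0512}
```

View pics/s9.png

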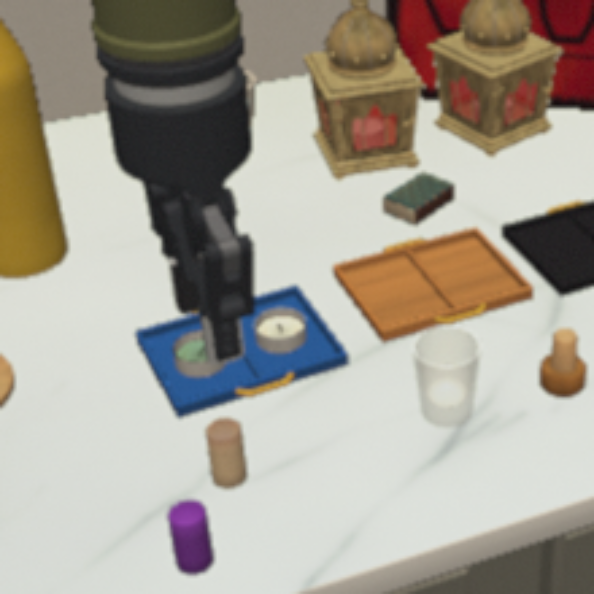

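Request:
apply_moves:
  slide:
    - [1,0,-30]
    - [1,0,-60]
    - [1,0,-90]
    - [1,0,-106]
    - [1,0,-110]
    - [1,0,-110]
    - [1,0,-110]
  rot:
    - [0,0,0]
    - [0,0,0]
    - [0,0,0]
    - [0,0,0]
    - [0,0,0]
    - [0,0,0]
    - [0,0,0]

```text
time_s: 17.77
eef_pos: [0.4362, 0.3794, 0.0089]
tcp_rot: [[0.002, 0.998, 0.061], [0.001, 0.061, -0.998], [-1.0, 0.002, -0.001]]
force: [0.2, 0.3, -0.1]
gripper_width: 0.0512
```

Request:
apply_moves:
  slide:
    - [0,0,0]
    - [0,0,0]
    - [0,0,0]
    - [0,0,0]
    - [0,0,0]
    - [0,0,0]
    - [0,0,0]
    - [0,0,0]
  rot:
    - [0,0,0]
    - [0,0,0]
    - [0,0,0]
    - [0,0,0]
    - [0,0,0]
    - [0,0,0]
    - [0,0,0]
    - [0,0,0]
  fingers: -0.65

```text
time_s: 18.77
eef_pos: [0.4356, 0.3792, 0.0086]
tcp_rot: [[0.001, 0.998, 0.061], [0.001, 0.061, -0.998], [-1.0, 0.001, -0.001]]
force: [-0.2, -0.6, 5.8]
gripper_width: 0.0225
```

Request:
apply_moves:
  slide:
    - [0,0,8]
    - [0,0,40]
    - [0,0,90]
    - [10,-10,140]
    - [30,-40,150]
    - [50,-80,150]
    - [75,-130,150]
    - [100,-180,150]
  rot:
    - [0,0,0]
    - [0,0,0]
    - [0,0,0]
    - [0,0,0]
    - [0,0,0]
    - [0,0,0]
    - [0,0,0]
    - [0,0,0]

```text
time_s: 19.77
eef_pos: [0.5357, 0.1976, 0.1582]
tcp_rot: [[0.0, 0.998, 0.062], [0.0, 0.062, -0.998], [-1.0, 0.0, -0.0]]
force: [1.1, 0.5, 0.4]
gripper_width: 0.0224
```

```bash
python3 st.py; python3 - <<'E'
from workcell import *
import cv2
p,d=snapshot("side");cv2.imwrite("pics/s10.png",cv2.resize(p[80:300,150:370,::-1],None,fx=2.7,fy=2.7))
E
```

```text
{'time_s': 19.775, 'q': [0.2794, 0.3654, 1.6165, 0.0, 1.1591, 0.2176], 'eef_pos': [0.5357, 0.1976, 0.1582], 'tcp_rot': [[0.0005, 0.9981, 0.0618], [0.0002, 0.0618, -0.9981], [-1.0, 0.0005, -0.0001]], 'force': [1.0611, 0.5061, 0.4453], 'moment': [0.0551, 0.0371, -0.0051], 'gripper_width': 0.0224}
```

View pics/s10.png

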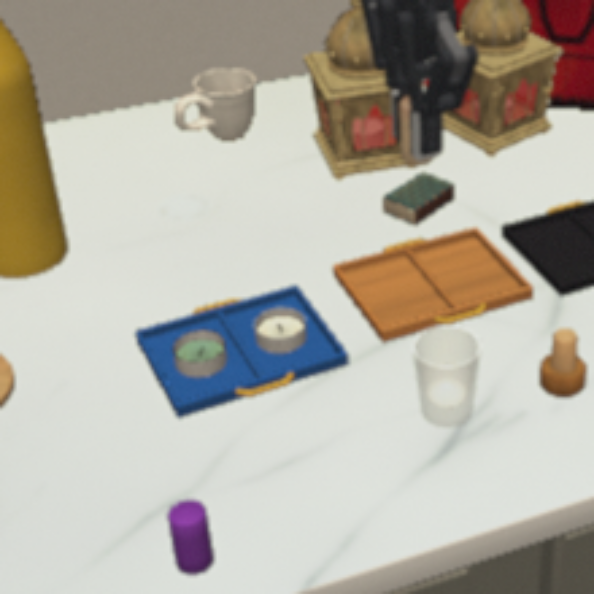

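Request:
apply_moves:
  slide:
    - [30,2,0]
    - [42,3,-20]
    - [42,3,-60]
    - [42,3,-100]
    - [42,3,-130]
    - [42,3,-142]
    - [42,3,-143]
    - [42,3,-143]
  rot:
    - [0,0,0]
    - [0,0,0]
    - [0,0,0]
    - [0,0,0]
    - [0,0,0]
    - [0,0,0]
    - [0,0,0]
    - [0,0,0]

```text
time_s: 20.82
eef_pos: [0.5776, 0.2023, 0.0152]
tcp_rot: [[0.001, 0.998, 0.061], [0.0, 0.061, -0.998], [-1.0, 0.001, -0.0]]
force: [0.7, -0.1, -0.4]
gripper_width: 0.023
```

Request:
apply_moves:
  slide:
    - [0,0,0]
    - [0,0,0]
  rot:
    - [0,0,0]
    - [0,0,0]

```text
time_s: 21.08
eef_pos: [0.5777, 0.202, 0.0155]
tcp_rot: [[0.001, 0.998, 0.061], [0.0, 0.061, -0.998], [-1.0, 0.001, -0.0]]
force: [-0.1, -0.3, 0.1]
gripper_width: 0.0224
```

Request:
apply_moves:
  slide:
    - [0,0,-2]
    - [0,0,-2.5]
    - [0,0,-2.5]
  rot:
    - [0,0,0]
    - [0,0,0]
    - [0,0,0]

```text
time_s: 21.45
eef_pos: [0.5772, 0.2018, 0.0123]
tcp_rot: [[-0.0, 0.998, 0.061], [-0.0, 0.061, -0.998], [-1.0, -0.0, 0.0]]
force: [-0.2, -0.1, 0.4]
gripper_width: 0.0227
```

Request:
apply_moves:
  slide:
    - [0,0,0]
    - [0,0,0]
    - [0,0,0]
    - [0,0,0]
  rot:
    - [0,0,0]
    - [0,0,0]
    - [0,0,0]
    - [0,0,0]
  fingers: 0.1

```text
time_s: 21.95
eef_pos: [0.5773, 0.2019, 0.0123]
tcp_rot: [[-0.0, 0.998, 0.061], [-0.0, 0.061, -0.998], [-1.0, -0.0, 0.0]]
force: [-0.7, -0.3, -0.3]
gripper_width: 0.0466
```

Request:
apply_moves:
  slide:
    - [0,0,12]
    - [0,0,45]
    - [0,0,90]
    - [-30,-15,120]
    - [-75,-35,120]
    - [-115,-57,120]
    - [-147,-73,120]
    - [-147,-73,120]
  rot:
    - [0,0,0]
    - [0,0,0]
    - [0,0,0]
    - [0,0,0]
    - [0,0,0]
    - [0,0,0]
    - [0,0,0]
    - [0,0,0]

```text
time_s: 22.95
eef_pos: [0.4268, 0.1278, 0.1329]
tcp_rot: [[-0.002, 0.998, 0.06], [-0.001, 0.06, -0.998], [-1.0, -0.002, 0.0]]
force: [0.7, 0.7, -0.4]
gripper_width: 0.0471
```

```bash
python3 st.py; python3 - <<'E'
from workcell import *
import cv2
p,d=snapshot("side");cv2.imwrite("pics/s11.png",cv2.resize(p[80:300,250:470,::-1],None,fx=2.7,fy=2.7))
E
```

```text
{'time_s': 22.95, 'q': [0.1962, 0.2377, 1.902, -0.0001, 1.004, 0.1359], 'eef_pos': [0.4268, 0.1278, 0.1329], 'tcp_rot': [[-0.0021, 0.9982, 0.0603], [-0.0005, 0.0603, -0.9982], [-1.0, -0.0021, 0.0004]], 'force': [0.7258, 0.7392, -0.3795], 'moment': [-0.0531, -0.0448, 0.0004], 'gripper_width': 0.0471}
```

View pics/s11.png

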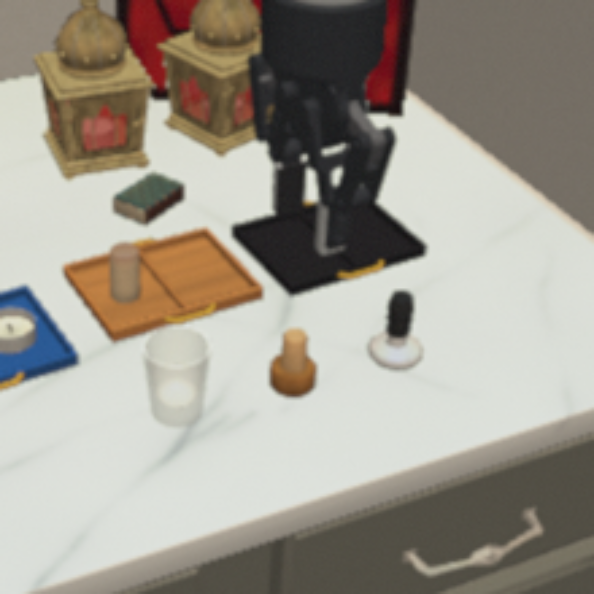

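Request:
apply_moves:
  slide:
    - [1,0,-30]
    - [1,0,-60]
    - [1,0,-90]
    - [1,0,-106]
    - [1,0,-110]
    - [1,0,-110]
    - [1,0,-110]
  rot:
    - [0,0,0]
    - [0,0,0]
    - [0,0,0]
    - [0,0,0]
    - [0,0,0]
    - [0,0,0]
    - [0,0,0]

```text
time_s: 23.88
eef_pos: [0.4324, 0.1292, 0.023]
tcp_rot: [[0.002, 0.998, 0.061], [0.0, 0.061, -0.998], [-1.0, 0.002, -0.0]]
force: [0.1, 0.7, 0.2]
gripper_width: 0.047
```

```bash
python3 st.py; python3 - <<'E'
from workcell import *
import cv2
p,d=snapshot("side");cv2.imwrite("pics/s12.png",cv2.resize(p[130:250,300:420,::-1],None,fx=5,fy=5))
E
```

```text
{'time_s': 23.875, 'q': [0.1966, 0.4189, 2.0207, 0.0, 0.7001, 0.1356], 'eef_pos': [0.4324, 0.1292, 0.023], 'tcp_rot': [[0.0019, 0.9981, 0.061], [0.0004, 0.061, -0.9981], [-1.0, 0.002, -0.0003]], 'force': [0.142, 0.662, 0.2334], 'moment': [0.0318, 0.0138, -0.0407], 'gripper_width': 0.047}
```

View pics/s12.png

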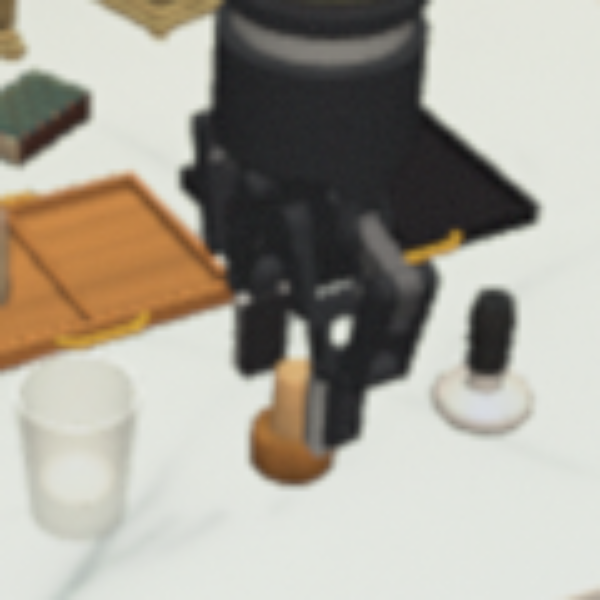

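Aligned with the stem. Grip with 35 N and lift.

Request:
apply_moves:
  slide:
    - [0,0,0]
    - [0,0,0]
    - [0,0,0]
    - [0,0,0]
    - [0,0,0]
    - [0,0,0]
    - [0,0,0]
    - [0,0,0]
  rot:
    - [0,0,0]
    - [0,0,0]
    - [0,0,0]
    - [0,0,0]
    - [0,0,0]
    - [0,0,0]
    - [0,0,0]
    - [0,0,0]
  fingers: -0.75
  force: 35

```text
time_s: 24.92
eef_pos: [0.4316, 0.1289, 0.0229]
tcp_rot: [[0.001, 0.998, 0.061], [0.0, 0.061, -0.998], [-1.0, 0.001, -0.0]]
force: [-0.8, -0.8, 5.9]
gripper_width: 0.0165
```

Request:
apply_moves:
  slide:
    - [0,0,8]
    - [0,0,40]
    - [15,-5,80]
    - [50,-20,100]
    - [85,-40,100]
    - [120,-60,100]
    - [144,-79,100]
    - [144,-79,100]
  rot:
    - [0,0,0]
    - [0,0,0]
    - [0,0,0]
    - [0,0,0]
    - [0,0,0]
    - [0,0,0]
    - [0,0,-0.01]
    - [0,0,-0.01]

```text
time_s: 25.92
eef_pos: [0.5773, 0.0485, 0.1224]
tcp_rot: [[0.002, 0.999, 0.049], [-0.0, 0.049, -0.999], [-1.0, 0.002, 0.0]]
force: [0.1, 0.6, -1.2]
gripper_width: 0.0167
```

```bash
python3 st.py; python3 - <<'E'
from workcell import *
import cv2
p,d=snapshot("side");cv2.imwrite("pics/s13.png",cv2.resize(p[50:250,280:480,::-1],None,fx=3,fy=3))
E
```

```text
{'time_s': 25.925, 'q': [0.0112, 0.413, 1.6425, -0.0004, 1.0846, -0.0376], 'eef_pos': [0.5773, 0.0485, 0.1224], 'tcp_rot': [[0.0016, 0.9988, 0.0489], [-0.0003, 0.0489, -0.9988], [-1.0, 0.0016, 0.0004]], 'force': [0.0503, 0.5542, -1.1946], 'moment': [0.0338, -0.0375, -0.025], 'gripper_width': 0.0167}
```

View pics/s13.png

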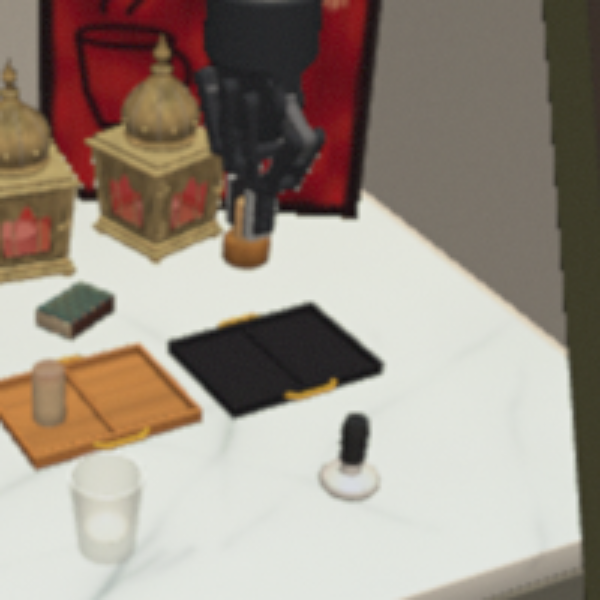

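Request:
apply_moves:
  slide:
    - [-1,1,-30]
    - [-1,1,-60]
    - [-1,1,-80]
    - [-1,1,-88]
    - [-1,1,-92]
    - [-1,1,-92]
    - [-1,1,-92]
  rot:
    - [0,0,0]
    - [0,0,0]
    - [0,0,0]
    - [0,0,0]
    - [0,0,0]
    - [0,0,0]
    - [0,0,0]

```text
time_s: 26.85
eef_pos: [0.5749, 0.051, 0.0311]
tcp_rot: [[0.002, 0.999, 0.051], [0.0, 0.051, -0.999], [-1.0, 0.002, 0.0]]
force: [0.1, 0.7, 0.4]
gripper_width: 0.0166
```

Request:
apply_moves:
  slide:
    - [0,0,-2]
    - [0,0,-3.5]
    - [0,0,-3.5]
    - [0,0,-3.5]
  rot:
    - [0,0,0]
    - [0,0,0]
    - [0,0,0]
    - [0,0,0]

```text
time_s: 27.35
eef_pos: [0.5744, 0.0509, 0.0269]
tcp_rot: [[0.0, 0.999, 0.051], [-0.0, 0.051, -0.999], [-1.0, 0.0, 0.0]]
force: [-0.7, 0.3, 1.0]
gripper_width: 0.0168
```

Request:
apply_moves:
  slide:
    - [0,0,0]
    - [0,0,0]
    - [0,0,0]
    - [0,0,0]
  rot:
    - [0,0,0]
    - [0,0,0]
    - [0,0,0]
    - [0,0,0]
  fingers: 0.1

```text
time_s: 27.85
eef_pos: [0.5743, 0.0509, 0.0268]
tcp_rot: [[-0.0, 0.999, 0.051], [0.0, 0.051, -0.999], [-1.0, -0.0, -0.0]]
force: [-0.1, 0.1, -0.1]
gripper_width: 0.0469
```

Request:
apply_moves:
  slide:
    - [0,0,12]
    - [0,0,45]
    - [0,0,85]
    - [-30,-2,105]
    - [-75,-4,105]
    - [-115,-6,105]
    - [-144,-8,105]
    - [-144,-8,105]
  rot:
    - [0,0,0]
    - [0,0,0]
    - [0,0,0]
    - [0,0,0]
    - [0,0,0]
    - [0,0,0]
    - [0,0,0]
    - [0,0,0]

```text
time_s: 28.85
eef_pos: [0.4277, 0.0429, 0.1324]
tcp_rot: [[-0.001, 0.999, 0.051], [0.0, 0.051, -0.999], [-1.0, -0.001, -0.0]]
force: [0.1, 0.0, -0.0]
gripper_width: 0.0471
```

```bash
python3 st.py; python3 - <<'E'
from workcell import *
import cv2
p,d=snapshot("side");cv2.imwrite("pics/s14.png",cv2.resize(p[50:250,280:480,::-1],None,fx=3,fy=3))
E
```

```text
{'time_s': 28.85, 'q': [0.0016, 0.2179, 1.9335, 0.0, 0.9914, -0.0494], 'eef_pos': [0.4277, 0.0429, 0.1324], 'tcp_rot': [[-0.0012, 0.9987, 0.0509], [0.0, 0.0509, -0.9987], [-1.0, -0.0012, -0.0001]], 'force': [0.1354, 0.0305, -0.0237], 'moment': [-0.021, -0.0367, -0.0328], 'gripper_width': 0.0471}
```

View pics/s14.png

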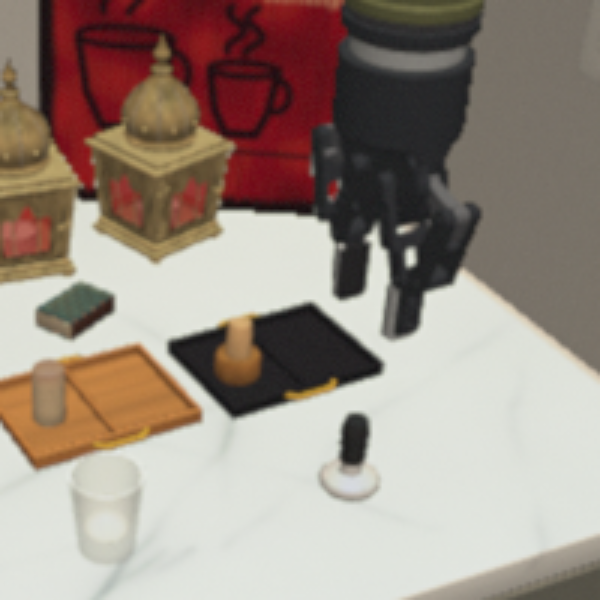

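Request:
apply_moves:
  slide:
    - [0,0,-30]
    - [0,0,-60]
    - [0,0,-90]
    - [0,0,-102]
    - [0,0,-105]
    - [0,0,-105]
    - [0,0,-105]
  rot:
    - [0,0,0]
    - [0,0,0]
    - [0,0,0]
    - [0,0,0]
    - [0,0,0]
    - [0,0,0]
    - [0,0,0]

```text
time_s: 29.78
eef_pos: [0.4312, 0.0429, 0.0276]
tcp_rot: [[0.002, 0.999, 0.051], [0.0, 0.051, -0.999], [-1.0, 0.002, 0.0]]
force: [0.2, 0.2, -0.7]
gripper_width: 0.0467
```

Request:
apply_moves:
  slide:
    - [0,0,0]
    - [0,0,0]
    - [0,0,0]
    - [0,0,0]
    - [0,0,0]
    - [0,0,0]
    - [0,0,0]
    - [0,0,0]
  rot:
    - [0,0,0]
    - [0,0,0]
    - [0,0,0]
    - [0,0,0]
    - [0,0,0]
    - [0,0,0]
    - [0,0,0]
    - [0,0,0]
  fingers: -0.75
  force: 40

```text
time_s: 30.78
eef_pos: [0.4307, 0.0429, 0.0274]
tcp_rot: [[0.001, 0.999, 0.051], [0.0, 0.051, -0.999], [-1.0, 0.001, 0.0]]
force: [-1.5, -0.5, 6.6]
gripper_width: 0.017
```

Request:
apply_moves:
  slide:
    - [0,0,8]
    - [0,0,40]
    - [15,-5,80]
    - [50,-20,100]
    - [85,-35,100]
    - [120,-48,100]
    - [148,-57,100]
    - [148,-57,100]
  rot:
    - [0,0,0]
    - [0,0,0]
    - [0,0,0]
    - [0,0,0]
    - [0,0,0]
    - [0,0,0]
    - [0,0,0]
    - [0,0,0]

```text
time_s: 31.78
eef_pos: [0.5806, -0.015, 0.1269]
tcp_rot: [[0.002, 0.999, 0.05], [-0.0, 0.05, -0.999], [-1.0, 0.002, 0.0]]
force: [-1.1, 0.6, -2.0]
gripper_width: 0.0169
```

```bash
python3 st.py; python3 - <<'E'
from workcell import *
import cv2
p,d=snapshot("side");cv2.imwrite("pics/s15.png",cv2.resize(p[50:250,280:480,::-1],None,fx=3,fy=3))
E
```

```text
{'time_s': 31.775, 'q': [-0.0984, 0.4097, 1.6344, -0.0002, 1.0956, -0.1484], 'eef_pos': [0.5806, -0.015, 0.1269], 'tcp_rot': [[0.0019, 0.9987, 0.05], [-0.0003, 0.05, -0.9987], [-1.0, 0.0019, 0.0004]], 'force': [-1.1495, 0.6436, -2.0246], 'moment': [-0.0108, -0.0042, 0.0061], 'gripper_width': 0.0169}
```

View pics/s15.png

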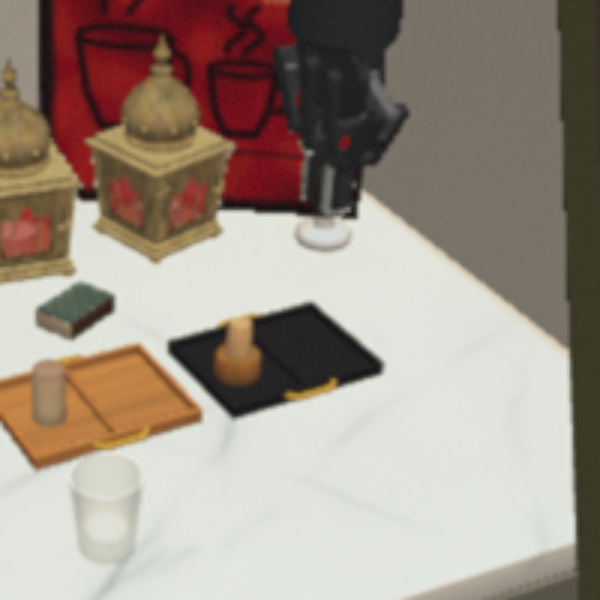

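Request:
apply_moves:
  slide:
    - [0,0,-30]
    - [0,0,-60]
    - [0,0,-80]
    - [0,0,-88]
    - [0,0,-92]
    - [0,0,-92]
    - [0,0,-92]
  rot:
    - [0,0,0]
    - [0,0,0]
    - [0,0,0]
    - [0,0,0]
    - [0,0,0]
    - [0,0,0]
    - [0,0,0]

```text
time_s: 32.7
eef_pos: [0.5789, -0.0141, 0.0356]
tcp_rot: [[0.001, 0.999, 0.051], [-0.0, 0.051, -0.999], [-1.0, 0.001, 0.0]]
force: [0.4, 0.3, -1.4]
gripper_width: 0.017
```

Request:
apply_moves:
  slide:
    - [0,0,-2]
    - [0,0,-3.5]
    - [0,0,-3.5]
    - [0,0,-3.5]
  rot:
    - [0,0,0]
    - [0,0,0]
    - [0,0,0]
    - [0,0,0]

```text
time_s: 33.2
eef_pos: [0.5785, -0.0141, 0.0316]
tcp_rot: [[0.0, 0.999, 0.051], [-0.0, 0.051, -0.999], [-1.0, 0.0, 0.0]]
force: [-0.2, -0.2, 1.9]
gripper_width: 0.0168
```

Request:
apply_moves:
  slide:
    - [0,0,0]
    - [0,0,0]
    - [0,0,0]
    - [0,0,0]
  rot:
    - [0,0,0]
    - [0,0,0]
    - [0,0,0]
    - [0,0,0]
  fingers: 0.1

```text
time_s: 33.7
eef_pos: [0.5783, -0.0141, 0.0312]
tcp_rot: [[-0.0, 0.999, 0.051], [0.0, 0.051, -0.999], [-1.0, -0.0, -0.0]]
force: [0.9, -0.3, 0.2]
gripper_width: 0.0468
```

Request:
apply_moves:
  slide:
    - [0,0,12]
    - [0,0,45]
    - [0,0,90]
    - [-20,0,140]
    - [-60,0,180]
    - [-110,0,210]
    - [-160,0,230]
    - [-200,0,240]
  rot:
    - [0,0,0]
    - [0,0,0]
    - [0,0,0]
    - [0,0,0]
    - [0,0,0]
    - [0,0,0]
    - [0,0,0]
    - [0,0,0]

```text
time_s: 34.7
eef_pos: [0.3766, -0.014, 0.2733]
tcp_rot: [[0.003, 0.999, 0.051], [-0.001, 0.051, -0.999], [-1.0, 0.003, 0.001]]
force: [0.6, 0.1, 0.5]
gripper_width: 0.0468
```

Request:
apply_moves:
  slide:
    - [-40,5,20]
    - [-80,10,40]
    - [-120,15,60]
    - [-160,20,80]
    - [-160,20,80]
  rot:
    - [0,0,0]
    - [0,0,0]
    - [0,0,0]
    - [0,0,0]
    - [0,0,0]

```text
time_s: 35.33
eef_pos: [0.2165, 0.0062, 0.3531]
tcp_rot: [[0.005, 0.999, 0.051], [-0.001, 0.051, -0.999], [-1.0, 0.005, 0.001]]
force: [0.7, -0.5, 0.5]
gripper_width: 0.0468
```

```bash
python3 st.py; python3 - <<'E'
from workcell import *
import cv2,numpy as np
for n in("top","side"):
    p,d=snapshot(n);np.savez(n+"9.npz",p=p,d=d)
    q=p[110:260,190:450] if n=="top" else p[140:300,190:450]
    cv2.imwrite(f"pics/{n}9.png",cv2.resize(q[:,:,::-1],None,fx=3,fy=3,interpolation=cv2.INTER_CUBIC))
E
```

```text
{'time_s': 35.325, 'q': [-0.1674, -0.3359, 1.8332, -0.0, 1.6388, -0.2185], 'eef_pos': [0.2165, 0.0062, 0.3531], 'tcp_rot': [[0.0054, 0.9987, 0.051], [-0.0009, 0.051, -0.9987], [-1.0, 0.0053, 0.0012]], 'force': [0.695, -0.4773, 0.4552], 'moment': [-0.0171, -0.0619, -0.043], 'gripper_width': 0.0468}
```

View pics/top9.png

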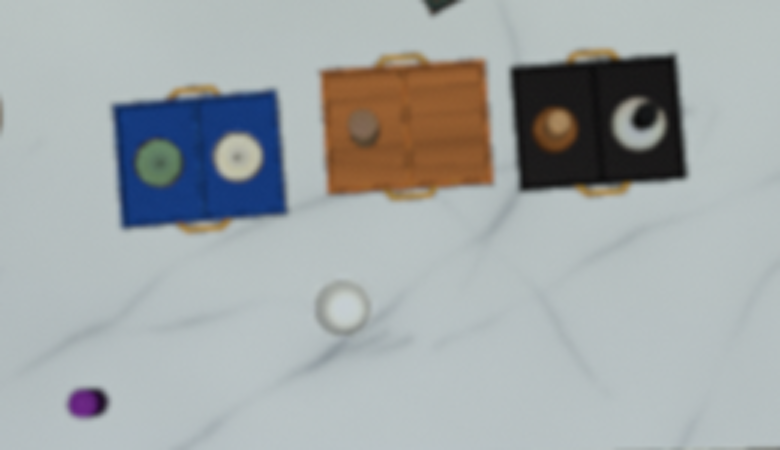

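View pics/side9.png

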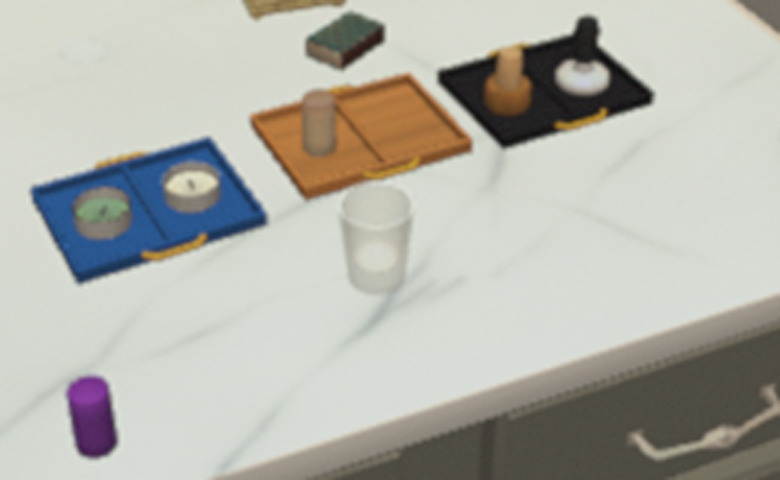

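```bash
python3 - <<'E'
from h import *
from workcell import *
f=lambda u,v:((u+.5)/3-.5+190,(v+.5)/3-.5+110)
T={'blue':(558,332.5,.065),'wood':(579,168.5,.05),'black':(578.5,18,.05)}
for n,t,c,z in [('green','blue',(159,163),.019),('white','blue',(238,157),.019),('cork','wood',(363.5,126),.048),('woodtop','black',(559,121),.050),('woodcap','black',(555.5,130),.023),('blkcap','black',(639,124),.02),('blktop','black',(645.5,117),.060)]:
    p=ray('top',*f(*c),z)*1e3;x,y,a=T[t];d=p[:2]-[x,y];print(n,np.round(p[:2],1),'tray frame',np.round([d[0]*np.cos(a)+d[1]*np.sin(a),-d[0]*np.sin(a)+d[1]*np.cos(a)],1))
a=np.load('top0.npz')['p'][195:230,285:325].astype(int);b=np.load('top9.npz')['p'][195:230,285:325].astype(int);print('glass patch diff',abs(a-b).mean())
close_job()
E
```

```text
green [555.9 362.6] tray frame [-0.1 30.1]
white [559.  300.3] tray frame [ -1.1 -32.2]
cork [575.9 200.2] tray frame [-1.5 31.8]
woodtop [575.3  51. ] tray frame [-1.5 33.1]
woodcap [573.1  51.2] tray frame [-3.8 33.4]
blkcap [576.6 -14.5] tray frame [ -3.5 -32.3]
blktop [574.9 -13.2] tray frame [ -5.2 -31. ]
glass patch diff 0.4604761904761905
the job is handed in; nothing more can be done
```

I put all five items in their trays and handed the job in at about 35.5 s of the 104 s allowed. The job's own verdict isn't reported, so this rests on my last pictures and measurements.

- **Getting started:** I folded the arm back to swing it around the wall corner. Then I moved each item with a straight-down grasp and placed it on its tray floor.
- **Placement:** the green and white tea lights are in the blue tray. The wood and black stoppers are in the black tray, and the cork is in the left bay of the wooden tray. Each is alone in its bay, within about 5 mm (x) and 2 mm (y) of the bay centre.
- **Upright:** all five look upright in both camera views. For the stoppers, cap and stem positions agree within about 2 mm.
- **Shot glass:** it shows no visible change from the start. The gripper is open and clear of everything, and the purple piece was left alone.
- **Disagreement:** the two cameras differed by up to about 5 mm on the tray positions, so I used the average. That is well inside the tolerance. No check failed.

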